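# Punch the inspection mark into a bracket's copper plug

## Task

Take the orange-handled marking punch out of its holder and, holding it upright, press its flat end squarely onto the middle of the copper plug in the bracket on the sprung nest: push the plug fully home with a steady push of about 12 N, keep that push even for a full second and never exceed 20 N. Then lift the punch straight off without sliding it off the plug, and put it back upright, fully seated in its own orange-banded holder; leave the other tool and everything else on the bench where they are.

Things in the scene. Friction and masses are not known exactly. Their poses are not given: they have to be found in the camera images.
- punch_grip (a point): centre of the orange square handle (22 x 22 mm, 64 mm tall) of the upright marking punch; about 0.18 kg, varies. z points from tip to head, x and y are square to the flats. From the tip up: round shank 10 mm in diameter, 0 to 45 mm; guard disc 32 mm in diameter, 45 to 51 mm; handle 51 to 115 mm; head to 121 mm. This point is 83 mm above the tip
- punch_tip (a point): centre of the flat lower end of the punch's shank (10 mm diameter); same axes as the punch
- punch_holder_hole (a point): centre of the hole's mouth on top of the punch's fixed grey holder (60 x 60 x 60 mm, orange band), 60 mm above the bench, z up. Through hole 16 mm in diameter, 2 mm chamfer; the seated punch hangs with its guard disc on the block's top, its tip 45 mm below this point
- nest: fixed marking nest: grey base 110 x 110 x 22 mm, 4 corner pins up to 34 mm; origin under its centre on the bench, z up. A brass jack in its middle carries a sprung aluminium bracket: foot 72 mm in x, 90 mm in y, with a flange along the -x edge rising 25 mm above the foot's face (inner face 31 mm from the middle). The bracket sinks straight down when pressed and springs back
- nest_axis (a point): on the upright axis through the copper plug's middle (plug 20 mm in diameter), on top of the grey base, 22 mm above the bench. The jack is set by hand: the face of the bracket's foot rests anywhere from 48 to 78 mm above the bench, not measured, to be found by feel; the plug's top is 3 mm higher at first. The bracket yields from about 3 N, then adds 4 N per mm, 9 mm at most
- plug (a joint): how far the copper plug is pushed into the bracket: 0 = 3 mm proud as at the start, 0.003 m = fully home, flush. It gives way at about 6 N and stays where it is pushed
- driver_grip (a point): centre of the green square handle of another hand tool, the same size and shape as the punch except for an 8 mm shank, standing in its own green-banded holder of the same kind; the two holders may be either way round; to be left alone
- driver_holder_hole (a point): centre of the mouth of the hole in the green-banded fixed holder block (60 x 60 x 60 mm), 60 mm above the bench
- can: blue closed can, 66 mm in diameter, 115 mm tall, standing; origin under its centre; to be left alone
- cup: blue plastic cup, 76 mm in diameter at the rim, 90 mm tall, standing; origin under its centre; to be left alone
- offcut: small aluminium angle offcut, 50 x 70 mm, 35 mm tall; origin under its centre; to be left alone
- collar: steel shaft collar lying flat, 44 mm in diameter, 14 mm tall; origin under its centre; to be left alone
- wrench: steel wrench lying on the bench near the robot; to be left alone
- hammer: hammer lying on the bench near the robot; to be left alone
There are look-alikes about, which are no part of the job. What is shaped like the part that bears punch_holder_hole but black is not meant.

How it is judged:
By the outcome, as a careful person would: the job done as asked, in the order asked, and still so for the second after the job is handed in, with the robot touching nothing.
It also fails if it takes over 61 s, if anything falls off the work surface, if the arm or the gripper's body presses on something with over 40 N, if the wrist force passes 120 N, or if a joint passes its speed limit or range.

## Robot

A 6-joint arm with a two-finger parallel gripper is mounted at the origin on the work surface. World frame = base frame: x ahead of the robot, y to its left, z up, the work surface at z = 0. Lengths are in m, angles in degrees, forces in N, time in s.
With the tool pointing down it reaches from about 0.3 to 0.75 m from the base axis. Payload 8.5 kg.
Tool frame: the origin (TCP) lies at the very end of the fingers, on their centre line; the grasp point (between the pads) lies 19 mm behind it (env.pinch_z is the distance from the TCP to the grasp point, in m); z points along the fingers, y is the line along which they close (so a half turn about z gives the same grasp; the last joint's range is limited). The gripper opens to 85 mm and grips with 20 to 120 N. Pads are 22 mm wide; open, the fingers measure 114 mm over their backs; the gripper's body (76 mm by 85 mm) begins 54 mm behind the grasp point. The pads swing forward as they close: fully open they stand 13 mm farther back than shut.
Start: joints at [-85.273, 21.807, 74.336, -0, 83.858, -12.336], TCP at [0.161, -0.526, 0.231] pointing down, gripper open.
Joint ranges: [-178.18, 178.18], [-50.72, 133.34], [12.68, 142.11], [-81.47, 261.47], [9.98, 163.14], [-165.26, 165.26]. Speed limits (degrees/s): [136.94, 136.94, 180, 180, 180, 180].

## Interface

Orientations are given as a 3x3 rotation matrix whose columns are the frame's x, y, z axes.
In Python, from rig import env, viewer gives the robot as it stands.
- The arm moves only by the tool drive_tool, never from a script. Its argument "series" is a list of rows, each a list of 3 entries, a list of its own where there are three numbers: the shift along the tool's x, y, z in m, then the turn about the tool's z in degrees, then the finger opening in m, from 0 to 0.0854. A call has 1 to 20 rows; each row is the pose to reach, as a shift and turn from the pose commanded when the call began, along the tool's axes at that moment; what a row does not reach only later rows make up. A row lasts 1/10 s, in which the tool goes at most 50 mm and 8.59 degrees, less where a joint would pass 70% of its speed; a pose out of reach is approached as far as the arm can. A call with a gripper value outside its range is refused whole. The fingers move at their own pace and stop on an object; "newtons" is the grip in N (left out, the last holds). Time passes only in rows, so rows that repeat a pose let the fingers close. It gives the time, the measured TCP pose, the force, the opening and the grip force at its end, in the units of the state.
- env.observe(): the state, without advancing time (a new reading comes with each control period).
- viewer.get_image(name): name is "scene" or "top" or "wrist"; returns a dict with "img" (480x640x3 uint8, red, green, blue), "depth" (480x640 float32, m along the optical axis (not along the pixel's ray), 0 where there is no reading), "camera_matrix" (3x3 intrinsics, pixels), "rvec" (rotation vector, rad) and "tvec" (3), from world to camera coordinates, as OpenCV has them. Camera axes: x right, y down, z forward; pixel columns grow to the right and rows downward; lengths in m; the calibration is good to about 2 mm. A picture is of the moment at which its call begins.
- env.close_job(): hands the job in; it is judged then, once.
The state is a dict: "time_s": time; "q": joint angles; "qvel": joint speeds; "joint_efforts": joint torques, N m; "position": TCP position; "tool_rot": TCP orientation; "ft_force": force on the tool from outside, world axes, zero at the start; "wrist_torque": the same for the moment, N m; "grip_width": finger opening in m; "gripper_force": force on a finger pad.
Only numpy, scipy, OpenCV 4.12 (cv2) and the standard library are available. Lean on these libraries where they do the work, as an engineer would, in place of code of your own. Each camera call takes 0.05 s, during which the arm holds its last target. There are 200 camera calls.

## Working session

There is one attempt and no reset: what is moved stays moved. The work goes in short steps, Python scripts to look and compute and a tool call to move; the robot and the scene stay as the last step left them, time stands still between calls to the robot, and variables do not carry over. Pictures are saved under pics/ and viewed, at most 10 in all, crops included, and the job is handed in when it is done.

Besides the shell and the picture viewer there is one more tool, called after "Request:" as a command line: name --argument value ..., lists and objects as JSON in quotes. drive_tool: Moves the arm, as the interface text tells. Its arguments: {"type":"object","properties":{"series":{"type":"array"},"newtons":{"type":"number"}},"required":["series"]}

```bash
mkdir -p pics; ls; cat > h.py <<'E'
import numpy as np, cv2
from rig import env, viewer
def cap(n):
    d=viewer.get_image(n); R=cv2.Rodrigues(np.array(d["rvec"],float))[0]; t=np.array(d["tvec"],float).ravel()
    d["R"]=R; d["t"]=t; d["K"]=np.array(d["camera_matrix"]); return d
def ray(d,u,v):
    r=d["R"].T@np.linalg.inv(d["K"])@np.array([u,v,1.]); return -d["R"].T@d["t"], r
def onz(d,u,v,z):
    c,r=ray(d,u,v); return c+r*(z-c[2])/r[2]
def pts(d):
    v,u=np.mgrid[0:480,0:640]; p=np.stack([u,v,np.ones_like(u)],-1).reshape(-1,3)@np.linalg.inv(d["K"]).T
    p=p*d["depth"].reshape(-1,1); return ((p-d["t"])@d["R"]).reshape(480,640,3)
def tri(d1,p1,d2,p2):
    a,r=ray(d1,*p1); b,s=ray(d2,*p2); k=np.linalg.lstsq(np.c_[r,-s],b-a,rcond=None)[0]
    return (a+r*k[0]+b+s*k[1])/2, np.linalg.norm(a+r*k[0]-b-s*k[1])
def save(d,f): cv2.imwrite("pics/"+f,cv2.cvtColor(d["img"],cv2.COLOR_RGB2BGR))
E
python3 - <<'E'
from h import *
for n in ["scene","top","wrist"]:
    d=cap(n); save(d,n+"0.png"); np.savez("pics/"+n+"0.npz",**d)
    print(n,-d["R"].T@d["t"],d["R"][2],d["K"][0,0])
print(env.observe())
E
```

```text
pics
scene [1.26230805 0.5199668  0.9527166 ] [-0.59201509 -0.4280389  -0.68286224] 584.3216502804365
top [ 0.46377591 -0.00376071  1.10899747] [ 0.06712642 -0.01687436 -0.99760177] 451.738053900923
wrist [ 0.23121522 -0.50320092  0.37400111] [-0.27439899 -0.08188577 -0.95812312] 366.8655284359467
{'time_s': 0.15, 'q': array([-8.52739847e+01,  2.18333346e+01,  7.43712152e+01, -1.56745642e-03,
        8.38597435e+01, -1.23367787e+01]), 'qvel': array([-0.00586244, -0.07279356, -0.23791694, -0.01356972, -0.00776554,
        0.05776744]), 'joint_efforts': array([-1.85907570e-04, -4.48631787e+01, -2.31340796e+01, -3.20988338e-04,
        3.90072644e-03,  3.45782769e-05]), 'position': array([ 0.16134376, -0.52556952,  0.23086324]), 'tool_rot': array([[ 9.55982903e-01,  2.93422348e-01, -1.19561192e-04],
       [ 2.93422295e-01, -9.55982276e-01,  1.11607260e-03],
       [ 2.13182262e-04, -1.10202824e-03, -9.99999370e-01]]), 'ft_force': array([ 1.40156593, -0.69751985, -0.06559772]), 'wrist_torque': array([-0.02165394,  0.0188109 , -0.00934389]), 'gripper_force': 0.0, 'grip_width': 0.08538281031442836}
```

View pics/scene0.png

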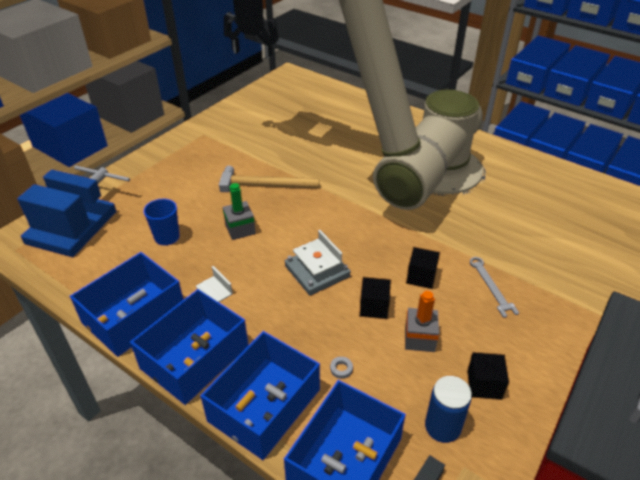

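View pics/top0.png

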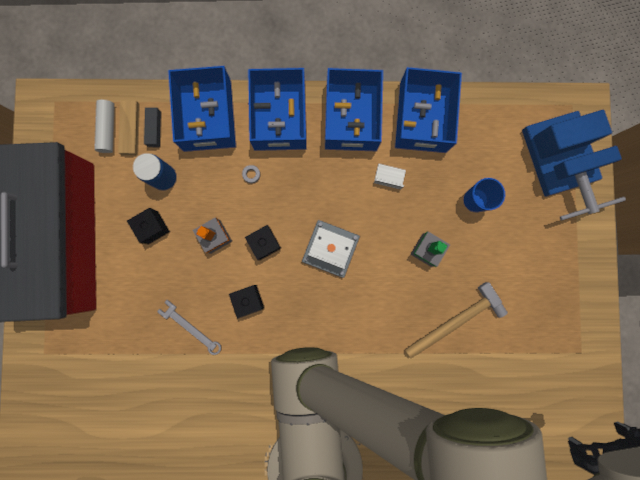

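The scene view shows the orange punch at (427,305) and the copper plug at (318,255). The top view shows the punch at (204,233), its holder at (211,236), the plug at (331,248) and the green driver at (437,246). Black decoy blocks stand on both sides of the orange holder.

```bash
python3 - <<'E'
from h import *
D={n:dict(np.load(f"pics/{n}0.npz")) for n in ["scene","top"]}
C={}
for n,d in D.items():
    hsv=cv2.cvtColor(d["img"],cv2.COLOR_RGB2HSV); P=pts(d)
    m=((hsv[...,0]<14)&(hsv[...,1]>150)&(hsv[...,2]>110)).astype(np.uint8)
    k,l,s,c=cv2.connectedComponentsWithStats(m)
    for i in range(1,k):
        if s[i,4]>20:
            q=P[l==i]; print(n,s[i],c[i].round(1),np.median(q,0).round(4),q.min(0).round(3),q.max(0).round(3))
# depth-based: points of punch head and holder
d=D["top"];P=pts(d)
R=P[215:262,188:236].reshape(-1,3)
for lo,hi in [(.052,.068),(.10,.14),(.15,.20)]:
    q=R[(R[:,2]>lo)&(R[:,2]<hi)]; 
    if len(q)>4: print(lo,len(q),q.mean(0).round(4),np.median(q[:,2]).round(4),cv2.minAreaRect((q[:,:2]*1000).astype(np.float32)))
R=P[215:285,295:365].reshape(-1,3)
h,e=np.histogram(R[:,2],np.arange(0,.13,.004)); print(dict(zip(e.round(3),h)))
for lo,hi in [(.014,.028),(.04,.085)]:
    q=R[(R[:,2]>lo)&(R[:,2]<hi)]
    if len(q)>4: print(lo,len(q),q.mean(0).round(4),cv2.minAreaRect((q[:,:2]*1000).astype(np.float32)))
E
```

```text
scene [314 253   6   4  22] [316.7 254.5] [ 0.5262 -0.0352  0.0555] [ 0.52  -0.043  0.051] [ 0.533 -0.029  0.058]
scene [417 295  18  27 299] [424.6 306.7] [0.5616 0.248  0.1094] [0.548 0.232 0.069] [0.569 0.259 0.139]
scene [407 333  32   7 113] [423.  335.8] [0.579  0.2616 0.0487] [0.562 0.234 0.04 ] [1.262 0.52  0.953]
top [328 244   7   7  36] [330.8 247.3] [ 0.5233 -0.0377  0.0551] [ 0.516 -0.045  0.051] [ 0.531 -0.031  0.06 ]
0.052 526 [0.5494 0.2384 0.0602] 0.0602 ((551.3330078125, 243.1031494140625), (61.85299301147461, 61.274070739746094), 30.034236907958984)
0.1 140 [0.5501 0.2401 0.1288] 0.1325 ((550.9712524414062, 242.6122283935547), (22.1461238861084, 22.05023956298828), 59.83123016357422)
{np.float64(0.0): np.int64(1707), np.float64(0.004): np.int64(192), np.float64(0.008): np.int64(3), np.float64(0.012): np.int64(2), np.float64(0.016): np.int64(137), np.float64(0.02): np.int64(532), np.float64(0.024): np.int64(154), np.float64(0.028): np.int64(11), np.float64(0.032): np.int64(31), np.float64(0.036): np.int64(17), np.float64(0.04): np.int64(0), np.float64(0.044): np.int
[... 227 characters left out ...]
nt64(23), np.float64(0.076): np.int64(51), np.float64(0.08): np.int64(13), np.float64(0.084): np.int64(1), np.float64(0.088): np.int64(0), np.float64(0.092): np.int64(0), np.float64(0.096): np.int64(0), np.float64(0.1): np.int64(0), np.float64(0.104): np.int64(0), np.float64(0.108): np.int64(0), np.float64(0.112): np.int64(0), np.float64(0.116): np.int64(0), np.float64(0.12): np.int64(0), np.float64(0.124): np.int64(0)}
0.014 825 [ 0.5188 -0.0369  0.0221] ((521.9415283203125, -38.554466247558594), (109.85983276367188, 110.30166625976562), 68.94676208496094)
0.04 1177 [ 0.5217 -0.0383  0.0546] ((521.8602294921875, -38.36985397338867), (89.90958404541016, 72.06390380859375), 68.91239929199219)
```

```bash
cat >> h.py <<'E'
def shift(p):
    o=env.observe(); R=o["tool_rot"]; y=R[:,1]
    print("pos",o["position"].round(4),"yaw_y",np.degrees(np.arctan2(y[1],y[0])).round(2),"z",R[:,2].round(4),"F",np.round(o["ft_force"],2),"t",o["time_s"])
    print("shift",(R.T@(np.array(p)-o["position"])).round(4))
E
python3 - <<'E'
from h import *
shift([.551,.2428,.23]); print(env.pinch_z)
D=dict(np.load("pics/top0.npz")); P=pts(D)
for u,v in [(148,226),(263,243),(246,302),(152,165)]:print(P[v,u].round(3))
E
```

```text
pos [ 0.1613 -0.5256  0.2309] yaw_y -72.94 z [-1.0e-04  1.1e-03 -1.0e+00] F [ 1.4  -0.7  -0.07] t 0.15
shift [ 0.598  -0.6202  0.0017]
0.0187
[0.571 0.387 0.06 ]
[0.533 0.121 0.055]
[0.396 0.159 0.053]
[0.7   0.359 0.12 ]
```

Request:
drive_tool --series '[[[0.598,-0.62,0.0],-12.9,0.0854],[[0.598,-0.62,0.0],-12.9,0.0854],[[0.598,-0.62,0.0],-12.9,0.0854],[[0.598,-0.62,0.0],-12.9,0.0854],[[0.598,-0.62,0.0],-12.9,0.0854],[[0.598,-0.62,0.0],-12.9,0.0854],[[0.598,-0.62,0.0],-12.9,0.0854],[[0.598,-0.62,0.0],-12.9,0.0854],[[0.598,-0.62,0.0],-12.9,0.0854],[[0.598,-0.62,0.0],-12.9,0.0854],[[0.598,-0.62,0.0],-12.9,0.0854],[[0.598,-0.62,0.0],-12.9,0.0854],[[0.598,-0.62,0.0],-12.9,0.0854],[[0.598,-0.62,0.0],-12.9,0.0854],[[0.598,-0.62,0.0],-12.9,0.0854],[[0.598,-0.62,0.0],-12.9,0.0854],[[0.598,-0.62,0.0],-12.9,0.0854],[[0.598,-0.62,0.0],-12.9,0.0854],[[0.598,-0.62,0.0],-12.9,0.0854],[[0.598,-0.62,0.0],-12.9,0.0854]]'

```text
time_s: 2.15
position: [0.5507, 0.2415, 0.2311]
tool_rot: [[0.867, 0.499, -0.001], [0.499, -0.867, -0.001], [-0.001, 0.0, -1.0]]
ft_force: [-0.5, -0.2, -0.5]
grip_width: 0.0856
gripper_force: 0.0
```

```bash
cat > look.py <<'E'
from h import *
import sys
d=cap("wrist"); save(d,sys.argv[1]+".png"); np.savez("pics/"+sys.argv[1]+".npz",**d)
P=pts(d); hsv=cv2.cvtColor(d["img"],cv2.COLOR_RGB2HSV)
m=(hsv[...,0]<14)&(hsv[...,1]>150)&(hsv[...,2]>110)
c=np.array([float(sys.argv[2]),float(sys.argv[3])])
n=(np.linalg.norm(P[...,:2]-c,axis=-1)<.075)&(d["depth"]>0)
for nm,k in [("holder",n&(abs(P[...,2]-.06)<.004)),("head",n&(P[...,2]>.128)&(P[...,2]<.145)),("orange_hi",n&m&(P[...,2]>.07))]:
    q=P[k]
    if len(q)>10: print(nm,len(q),np.median(q,0).round(4),cv2.minAreaRect((q[:,:2]*1000).astype(np.float32)))
shift([.551,.2428,.079])
E
python3 look.py w1 .551 .2428
```

```text
holder 3001 [0.5614 0.2525 0.0605] ((552.7732543945312, 245.79022216796875), (60.64655685424805, 60.022193908691406), 29.982927322387695)
head 974 [0.5544 0.2467 0.1361] ((553.0344848632812, 246.10391235351562), (21.52742576599121, 21.88320541381836), 58.95964813232422)
orange_hi 179 [0.5595 0.2513 0.1076] ((570.7109375, 227.5130615234375), (25.1076602935791, 77.00493621826172), 43.52306365966797)
pos [0.5507 0.2411 0.2315] yaw_y -60.1 z [-4.e-04 -4.e-04 -1.e+00] F [ 0.16 -0.4  -0.71] t 2.2
shift [ 0.0011 -0.0013  0.1525]
```

View pics/w1.png

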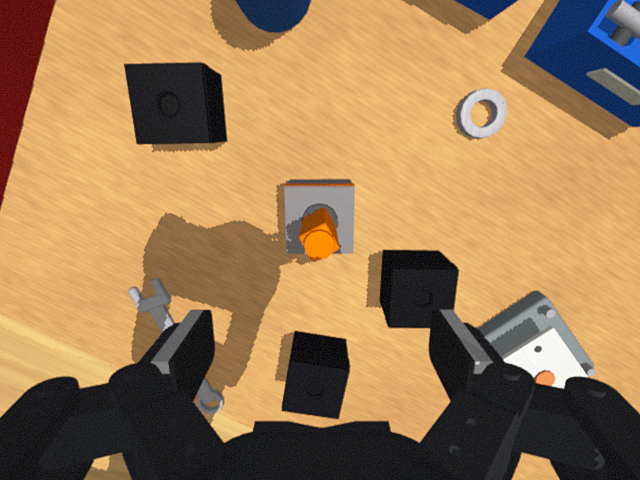

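The wrist view shows the punch head at (320,243), centred between the fingers. The holder is at (320,218) and the decoys are clear of the fingers. I'll go lower and look again.

Request:
drive_tool --series '[[[0.003,-0.002,0.03],0,0.0854],[[0.003,-0.002,0.06],0,0.0854],[[0.003,-0.002,0.08],0,0.0854],[[0.003,-0.002,0.08],0,0.0854],[[0.003,-0.002,0.08],0,0.0854]]'

```text
time_s: 2.7
position: [0.553, 0.2447, 0.1525]
tool_rot: [[0.867, 0.498, 0.001], [0.498, -0.867, 0.0], [0.001, 0.0, -1.0]]
ft_force: [-0.5, 0.7, -0.0]
grip_width: 0.0853
gripper_force: 0.0
```

```bash
python3 look.py w2 .551 .2428
python3 - <<'E'
from h import *
# head centroid in both wrist views -> triangulate
r=[]
for f in ["w1","w2"]:
    d=dict(np.load(f"pics/{f}.npz")); P=pts(d)
    k=(np.linalg.norm(P[...,:2]-[.552,.244],axis=-1)<.03)&(P[...,2]>.128)&(P[...,2]<.145)
    v,u=np.nonzero(k); c=cv2.minEnclosingCircle(np.c_[u,v].astype(np.float32))[0]; r+=[d,c]; print(c,onz(d,*c,.136).round(4))
print(tri(*r))
E
```

```text
holder 4891 [0.5628 0.2539 0.0605] ((553.0107421875, 245.9263153076172), (60.884788513183594, 60.14180374145508), 30.14896011352539)
head 1948 [0.5549 0.247  0.1362] ((553.100830078125, 245.96588134765625), (22.0006160736084, 21.970766067504883), 59.726322174072266)
orange_hi 360 [0.5582 0.2525 0.1114] ((553.0701904296875, 246.09402465820312), (22.068838119506836, 22.283702850341797), 60.10097885131836)
pos [0.5533 0.245  0.153 ] yaw_y -60.1 z [ 2.4e-03  5.0e-04 -1.0e+00] F [-0.3  -0.48 -0.04] t 2.75
shift [-0.0033  0.0007  0.074 ]
(319.0, 241.5) [0.5547 0.2469 0.136 ]
(321.0, 292.5) [0.5554 0.2475 0.136 ]
(array([0.55320745, 0.24614075, 0.13017058]), np.float64(0.0001323141499470936))
```

Request:
drive_tool --series '[[[0.0,0.0,0.03],0,0.0854],[[0.0,0.0,0.06],0,0.0854],[[0.0,0.0,0.074],0,0.0854],[[0.0,0.0,0.074],0,0.0854],[[0.0,0.0,0.074],0,0.03],[[0.0,0.0,0.074],0,0.015],[[0.0,0.0,0.074],0,0.015],[[0.0,0.0,0.074],0,0.015],[[0.0,0.0,0.074],0,0.015],[[0.0,0.0,0.074],0,0.015]]' --newtons 60

```text
time_s: 3.75
position: [0.5531, 0.2457, 0.0784]
tool_rot: [[0.866, 0.5, 0.002], [0.5, -0.866, 0.0], [0.002, 0.001, -1.0]]
ft_force: [-0.3, -1.1, 5.1]
grip_width: 0.0274
gripper_force: 58.6
```

```bash
python3 look.py w3 .551 .2428
```

```text
holder 6707 [0.5693 0.2566 0.0605] ((561.7078247070312, 250.8111572265625), (41.04099655151367, 60.567325592041016), 30.221206665039062)
head 19483 [0.5571 0.2493 0.1359] ((555.0391845703125, 247.82810974121094), (30.22809410095215, 106.65914916992188), 30.23195457458496)
orange_hi 1051 [0.56   0.2527 0.117 ] ((554.1275024414062, 249.7498779296875), (20.838621139526367, 29.009654998779297), 39.89298629760742)
pos [0.5531 0.2457 0.0785] yaw_y -60.03 z [ 1.7e-03  3.0e-04 -1.0e+00] F [-0.93 -1.03  5.72] t 3.8
shift [-0.0033  0.0015 -0.0005]
```

View pics/w3.png

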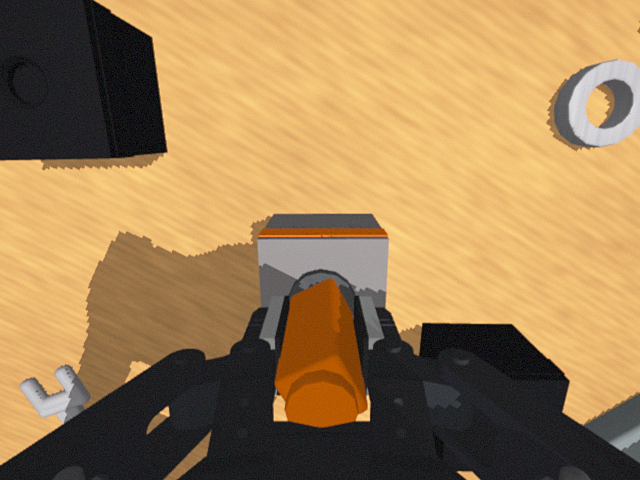

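The fingers stopped at 27 mm, not 22. The handle looks yawed relative to the pads, with its far edge at (330,285). I'll measure the angle of its faces.

```bash
cat > yaw.py <<'E'
from h import *
import sys
for f in sys.argv[1:]:
    d=dict(np.load(f"pics/{f}.npz")); P=pts(d); hsv=cv2.cvtColor(d["img"],cv2.COLOR_RGB2HSV)
    m=(hsv[...,0]<16)&(hsv[...,1]>140)&(hsv[...,2]>60)&(np.linalg.norm(P[...,:2]-[.552,.245],axis=-1)<.03)&(P[...,2]>.07)&(P[...,2]<.127)
    q=P[m]
    if len(q)<30: continue
    print(f,len(q),"z",q[:,2].min().round(3),q[:,2].max().round(3))
    N=np.cross(np.roll(P,-4,1)-np.roll(P,4,1),np.roll(P,-4,0)-np.roll(P,4,0)); N/=np.linalg.norm(N,axis=-1,keepdims=True)+1e-12
    ok=cv2.erode(m.astype(np.uint8),np.ones((9,9)))>0
    a=np.degrees(np.arctan2(-N[ok][:,1],-N[ok][:,0])); a=np.where(np.cos(np.radians(a-30))<0,a+180,a)%360
    h,e=np.histogram(a[abs(N[ok][:,2])<.4],np.arange(0,361,6)); print({int(k):int(v) for k,v in zip(e,h) if v>3})
    s=q[(q[:,2]>.08)&(q[:,2]<.12)]; b=((s[:,:2]-[.552,.245])*1000)
    i=np.argsort(b@[-.5,.866]); print(b[i][::max(1,len(i)//12)].round(1).tolist())
E
python3 yaw.py w1 w2 w3
```

```text
w1 504 z 0.071 0.127
{48: 4, 54: 33, 60: 4}
[[6.7, -10.8], [9.0, -6.6], [11.6, -2.4], [14.4, 1.9], [14.8, 4.7], [13.0, 6.3], [11.6, 7.4], [9.3, 8.7], [7.0, 9.9], [5.3, 11.3], [2.9, 12.5], [0.5, 13.7], [-1.7, 14.9]]
w2 1387 z 0.07 0.127
{6: 6, 18: 4, 24: 5, 36: 7, 42: 4, 48: 19, 54: 152, 60: 67, 330: 4, 342: 6, 348: 5, 354: 4}
[[5.6, -12.2], [8.5, -7.3], [11.8, -2.4], [14.6, 2.2], [14.5, 4.8], [12.9, 6.2], [11.0, 7.6], [8.7, 8.8], [6.8, 10.1], [4.6, 11.4], [2.6, 12.7], [0.3, 14.0], [-2.4, 15.0]]
w3 5160 z 0.07 0.127
{0: 9, 6: 4, 12: 10, 18: 12, 24: 23, 30: 22, 36: 43, 42: 118, 48: 287, 54: 405, 60: 268, 66: 104, 72: 28, 318: 6, 324: 52, 330: 40, 336: 25, 342: 8, 348: 18, 354: 5}
[[1.6, -14.8], [8.2, -6.6], [11.7, -1.4], [14.6, 3.3], [14.0, 5.5], [12.6, 7.1], [10.1, 8.1], [8.9, 9.9], [6.4, 10.9], [4.1, 12.0], [2.3, 13.5], [-0.1, 14.7], [-14.5, 9.8]]
```

The handle's face normals are at about 58° and -32°, so the handle is yawed relative to its block. I'll open, turn 28° and grip again.

Request:
drive_tool --series '[[[0,0,0],0,0.0854],[[0,0,0],0,0.0854],[[0,0,0],0,0.0854],[[0,0,0],-8,0.0854],[[0,0,0],-16,0.0854],[[0,0,0],-24,0.0854],[[0,0,0],-28,0.0854],[[0,0,0],-28,0.0854],[[0,0,0],-28,0.0854]]'

```text
time_s: 4.7
position: [0.5527, 0.2456, 0.0772]
tool_rot: [[0.532, 0.847, -0.0], [0.847, -0.532, -0.0], [-0.0, -0.0, -1.0]]
ft_force: [0.1, 0.6, 0.4]
grip_width: 0.0853
gripper_force: 0.0
```

```bash
python3 look.py w4 .551 .2428; python3 yaw.py w4
```

```text
holder 9517 [0.5624 0.2557 0.0605] ((552.7706909179688, 245.9455108642578), (61.18782043457031, 60.975582122802734), 30.230304718017578)
head 16202 [0.5558 0.2511 0.1394] ((554.0371704101562, 247.53211975097656), (27.67495346069336, 146.29986572265625), 58.00922775268555)
orange_hi 1559 [0.5579 0.255  0.1156] ((553.600830078125, 248.3177490234375), (19.473709106445312, 22.097867965698242), 59.2755012512207)
pos [0.5527 0.2456 0.0773] yaw_y -32.15 z [-1.e-04  0.e+00 -1.e+00] F [-0.42  0.28 -0.08] t 4.75
shift [-0.0033  0.     -0.0017]
w4 4510 z 0.07 0.127
{24: 5, 30: 21, 36: 69, 42: 170, 48: 417, 54: 607, 60: 535, 66: 245, 72: 85, 78: 36, 84: 7}
[[14.3, 3.2], [14.0, 6.2], [11.5, 6.6], [10.6, 7.9], [9.0, 8.8], [7.3, 9.6], [6.2, 10.7], [4.6, 11.6], [3.3, 12.6], [1.2, 13.2], [0.1, 14.3], [-1.4, 15.3], [-3.3, 15.5]]
```

View pics/w4.png

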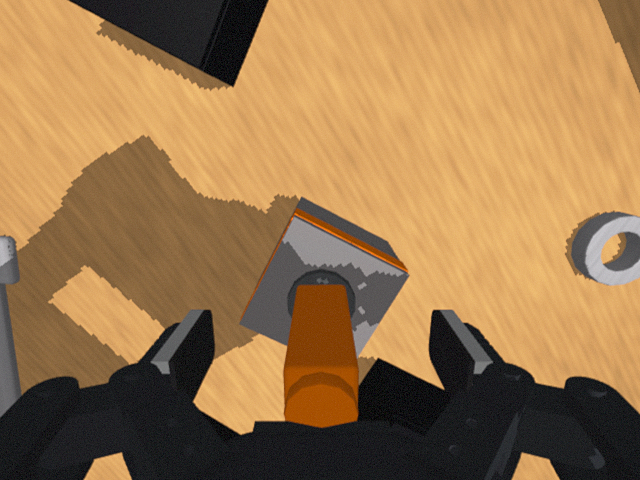

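The handle is now square to the fingers, with its front face spanning x=286 to 356. I'll close, then lift.

Request:
drive_tool --series '[[[0,0,-0.001],0,0.04],[[0,0,-0.001],0,0.015],[[0,0,-0.001],0,0.015],[[0,0,-0.001],0,0.015],[[0,0,-0.001],0,0.015],[[0,0,-0.001],0,0.015],[[0,0,-0.001],0,0.015]]' --newtons 70

```text
time_s: 5.45
position: [0.5528, 0.2457, 0.0785]
tool_rot: [[0.531, 0.848, 0.0], [0.848, -0.531, 0.0], [0.0, 0.0, -1.0]]
ft_force: [-0.3, 1.1, 2.8]
grip_width: 0.0215
gripper_force: 68.8
```

```bash
python3 -c "
from h import *
shift([.5527,.2456,.0783])"
```

```text
pos [0.5528 0.2457 0.0785] yaw_y -32.04 z [ 2.e-04  1.e-04 -1.e+00] F [-0.25  1.06  2.82] t 5.45
shift [-0.0001 -0.      0.0002]
```

Request:
drive_tool --series '[[[0,0,-0.01],0,0.015],[[0,0,-0.025],0,0.015],[[0,0,-0.05],0,0.015],[[0,0,-0.08],0,0.015],[[0,0,-0.11],0,0.015],[[0,0,-0.13],0,0.015],[[0,0,-0.13],0,0.015],[[0,0,-0.13],0,0.015]]'

```text
time_s: 6.25
position: [0.5524, 0.2455, 0.2077]
tool_rot: [[0.531, 0.848, -0.001], [0.848, -0.531, -0.0], [-0.001, -0.001, -1.0]]
ft_force: [0.1, -0.3, -2.3]
grip_width: 0.0215
gripper_force: 68.5
```

```bash
cat > two.py <<'E'
from h import *
import sys
for n in ["scene","wrist"]:
    d=cap(n); save(d,n+sys.argv[1]+".png"); np.savez(f"pics/{n}{sys.argv[1]}.npz",**d)
a,b=[cv2.imread(f"pics/{n}{sys.argv[1]}.png") for n in ["scene","wrist"]]
p=env.observe()["position"]; d=np.load(f"pics/scene{sys.argv[1]}.npz")
x=d["R"]@p+d["t"]; u,v=(d["K"]@x/x[2])[:2].astype(int); u0,v0=np.clip(u-80,0,480),np.clip(v-90,0,270)
print("scene crop at",u0,v0,"tcp px",u,v)
cv2.imwrite(f"pics/two{sys.argv[1]}.png",np.hstack([cv2.resize(a[v0:v0+210,u0:u0+160],(400,525),interpolation=1),cv2.resize(b,(400,300)).__class__(0) if 0 else cv2.copyMakeBorder(cv2.resize(b,(400,300)),0,225,0,0,0)]))
E
python3 two.py 5; python3 -c "
from h import *
shift([.522,-.0384,.2085])"
```

```text
scene crop at 352 177 tcp px 432 267
pos [0.5521 0.2455 0.2067] yaw_y -32.04 z [-2.9e-03 -7.0e-04 -1.0e+00] F [-0.39 -0.82 -1.25] t 6.35
shift [-0.2566  0.1251 -0.0015]
```

View pics/two5.png

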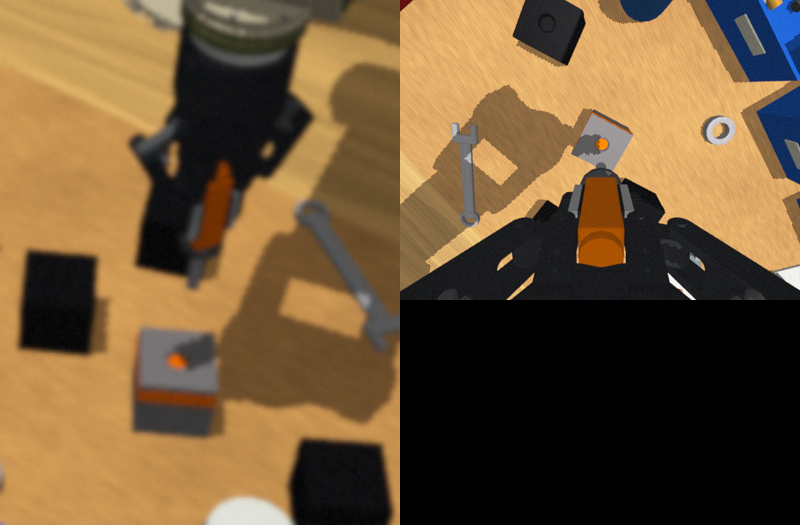

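The punch is out of the holder; the scene crop shows the tip at about (195,283), and the hole shows as an orange disc. I'll check the tilt numerically, along with the hole and plug positions.

```bash
python3 - <<'E'
from h import *
tcp=np.array([.5524,.2455,.207])
d=dict(np.load("pics/scene5.npz"))
pr=lambda p:(lambda x:(d["K"]@x/x[2])[:2])(d["R"]@np.array(p)+d["t"])
print("expected tip px",pr(tcp-[0,0,.064]),"guard bottom",pr(tcp-[0,0,.019]),"head",pr(tcp+[0,0,.057]))
P=pts(d);n=(np.linalg.norm(P[...,:2]-tcp[:2],axis=-1)<.04)
hsv=cv2.cvtColor(d["img"],cv2.COLOR_RGB2HSV)
for z0 in np.arange(.125,.27,.012):
    k=n&(abs(P[...,2]-z0)<.006)
    o=k&(hsv[...,0]<16)&(hsv[...,1]>140)
    for nm,kk in (("all",k),("or",o)):
        if kk.sum()>3: q=P[kk]; print(nm,round(z0,3),kk.sum(),q.mean(0).round(4))
w=dict(np.load("pics/wrist5.npz"));P=pts(w);hsv=cv2.cvtColor(w["img"],cv2.COLOR_RGB2HSV)
m=(hsv[...,0]<18)&(hsv[...,1]>160)&(hsv[...,2]>120)
h=m&(np.linalg.norm(P[...,:2]-[.552,.245],axis=-1)<.04)&(P[...,2]<.07)
hd=h&(np.linalg.norm(P[...,:2]-[.552,.245],axis=-1)<.018)
v,u=np.nonzero(hd); print("hole",u.mean(),v.mean(),len(u),P[hd].mean(0),cv2.minEnclosingCircle(np.c_[u,v].astype(np.float32)), onz(w,u.mean(),v.mean(),.06))
g=(hsv[...,0]<18)&(hsv[...,1]>140)&(P[...,2]>.17)&(np.linalg.norm(P[...,:2]-tcp[:2],axis=-1)<.03)&(P[...,2]<.25)
q=P[g]; 
# front face plane
c=np.array([.531,.848]); f=q[(q[:,:2]-tcp[:2])@c>.006]
for _ in range(4):
    U,S,V=np.linalg.svd(f-f.mean(0),full_matrices=False); r=abs((q-f.mean(0))@V[2]); f=q[r<.001]
print("front normal",V[2].round(4),len(f),f.mean(0), f.min(0),f.max(0))
k=g|0
# side edge centres by height
for z0 in np.arange(f[:,2].min(),f[:,2].max(),.01):
    s=f[abs(f[:,2]-z0)<.004]; e=(s[:,:2]-tcp[:2])@[.848,-.531]; 
    if len(e)>5: print(round(z0,3),len(e),((e.min()+e.max())/2*1000).round(2),((s[:,:2]-tcp[:2])@c).mean().round(4))
E
```

```text
expected tip px [428.40158366 291.16228194] guard bottom [431.53778858 274.44383682] head [437.26863917 243.89388438]
all 0.149 22 [0.5552 0.247  0.1503]
all 0.161 24 [0.5559 0.2475 0.1618]
all 0.173 20 [0.5555 0.2474 0.1722]
all 0.185 11 [0.5624 0.2522 0.1892]
all 0.197 104 [0.5609 0.2503 0.1961]
or 0.197 45 [0.5593 0.253  0.1988]
all 0.209 64 [0.5594 0.2533 0.2101]
or 0.209 45 [0.558  0.2551 0.2092]
all 0.221 127 [0.5607 0.2511 0.2212]
or 0.221 54 [0.557  0.2555 0.2211]
all 0.233 124 [0.562  0.2502 0.2328]
or 0.233 45 [0.5584 0.2548 0.2332]
all 0.245 110 [0.5593 0.2536 0.2444]
or 0.245 57 [0.5578 0.2552 0.2451]
all 0.257 244 [0.5586 0.2515 0.2577]
or 0.257 75 [0.5566 0.2535 0.2571]
all 0.269 153 [0.5554 0.2521 0.268 ]
or 0.269 34 [0.5561 0.2503 0.266 ]
hole 322.52697095435684 230.54771784232366 241 [0.5521256  0.24536423 0.05549498] ((322.75, 230.25), 9.519816398620605) [0.55273252 0.24634137 0.06      ]
front normal [ 5.304e-01  8.477e-01 -5.000e-04] 3696 [0.55768828 0.25543063 0.22853882] [0.54817963 0.24891507 0.19684859] [0.56677533 0.26181371 0.24999082]
0.197 125 -0.75 0.0112
0.207 379 -0.69 0.0112
0.217 471 -0.8 0.0112
0.227 555 -0.7 0.0112
0.237 706 -0.72 0.0112
0.247 780 -0.66 0.0112
```

The punch is upright to within 0.1° and the wrist camera's bias is under 1 mm. Next I'll move above the nest.

Request:
drive_tool --series '[[[-0.025,0.0125,0],0,0.015],[[-0.06,0.03,0],0,0.015],[[-0.1,0.05,0],0,0.015],[[-0.14,0.07,0],0,0.015],[[-0.18,0.09,0],0,0.015],[[-0.215,0.107,0],0,0.015],[[-0.24,0.119,0],0,0.015],[[-0.254,0.125,0],0,0.015],[[-0.254,0.125,0],0,0.015],[[-0.254,0.125,0],0,0.015],[[-0.254,0.125,0],0,0.015]]'

```text
time_s: 7.45
position: [0.524, -0.0348, 0.2081]
tool_rot: [[0.529, 0.848, -0.0], [0.848, -0.529, 0.0], [0.0, -0.001, -1.0]]
ft_force: [-0.1, -0.7, -1.8]
grip_width: 0.0212
gripper_force: 68.6
```

```bash
cat > plug.py <<'E'
from h import *
import sys
w=cap("wrist"); save(w,sys.argv[1]+".png"); np.savez(f"pics/{sys.argv[1]}.npz",**w); P=pts(w);hsv=cv2.cvtColor(w["img"],cv2.COLOR_RGB2HSV)
r=np.linalg.norm(P[...,:2]-[.524,-.0355],axis=-1)
m=(hsv[...,0]<18)&(hsv[...,1]>90)&(hsv[...,2]>80)&(r<.02)&(P[...,2]<.09)
q=P[m]; print("plug",len(q),np.median(q,0),cv2.minAreaRect((q[:,:2]*1000).astype(np.float32)),cv2.minEnclosingCircle((q[:,:2]*1000).astype(np.float32)))
al=(r<.055)&(P[...,2]>.045)&(P[...,2]<.06); q=P[al]; print("foot z",np.percentile(q[:,2],[5,50,95]),cv2.minAreaRect((q[:,:2]*1000).astype(np.float32)))
b=(r<.09)&(P[...,2]>.018)&(P[...,2]<.026); q=P[b]; print("base",cv2.minAreaRect((q[:,:2]*1000).astype(np.float32)))
shift([.524,-.0355,.2])
E
python3 plug.py w6
```

```text
plug 414 [ 0.52328013 -0.03545211  0.05583156] ((523.0243530273438, -35.93035888671875), (19.857803344726562, 18.403573989868164), 56.847782135009766) ((523.0510864257812, -35.90190887451172), 10.141922950744629)
foot z [0.05161582 0.05282707 0.0554013 ] ((525.5538940429688, -36.49626159667969), (90.20103454589844, 67.36428833007812), 68.89231872558594)
base ((523.4059448242188, -35.283714294433594), (109.6497802734375, 110.09970092773438), 68.86981964111328)
pos [ 0.524  -0.0348  0.2081] yaw_y -31.94 z [-4.e-04  3.e-04 -1.e+00] F [-1.2  -0.13 -1.64] t 7.5
shift [-0.0006  0.0004  0.0081]
```

View pics/w6.png

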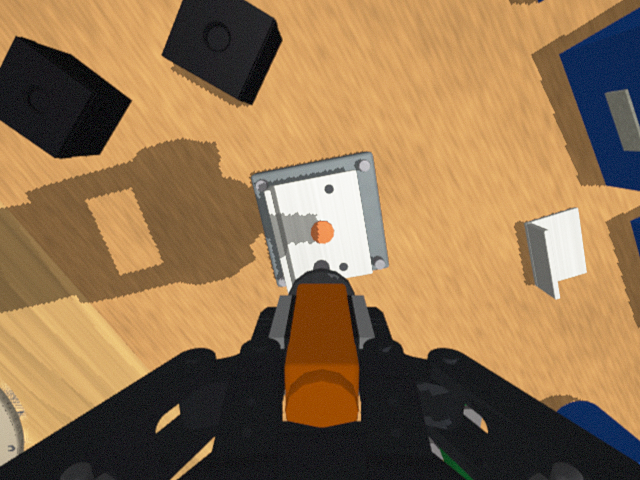

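The plug shows at (322,232), with its top at about z=0.056. Corrected for bias, its centre is at about (0.5235, -0.0364). I'll make the small correction and go down to just above it.

Request:
drive_tool --series '[[[-0.0015,0.0005,0.02],0,0.015],[[-0.0015,0.0005,0.05],0,0.015],[[-0.0015,0.0005,0.07],0,0.015],[[-0.0015,0.0005,0.08],0,0.015],[[-0.0015,0.0005,0.08],0,0.015],[[-0.0015,0.0005,0.08],0,0.015],[[-0.0015,0.0005,0.08],0,0.015]]'

```text
time_s: 8.2
position: [0.5242, -0.0375, 0.1294]
tool_rot: [[0.53, 0.848, 0.002], [0.848, -0.53, -0.001], [0.001, 0.002, -1.0]]
ft_force: [0.5, -0.8, -2.8]
grip_width: 0.0215
gripper_force: 68.6
```

```bash
python3 plug.py w7
```

```text
plug 519 [ 0.5252818  -0.03302479  0.05577516] ((523.7415771484375, -34.07106018066406), (16.013669967651367, 19.37395668029785), 64.06820678710938) ((522.7490234375, -35.45249938964844), 10.196203231811523)
foot z [0.05174909 0.05286031 0.05535386] ((525.7266235351562, -35.644954681396484), (88.4367446899414, 67.82781982421875), 68.98643493652344)
base ((523.4324340820312, -35.436988830566406), (109.7353515625, 110.34037780761719), 68.79855346679688)
pos [ 0.5241 -0.0376  0.1293] yaw_y -32.03 z [ 1.9e-03 -6.0e-04 -1.0e+00] F [-0.48 -0.17 -2.47] t 8.25
shift [ 0.0017 -0.001  -0.0707]
```

View pics/w7.png

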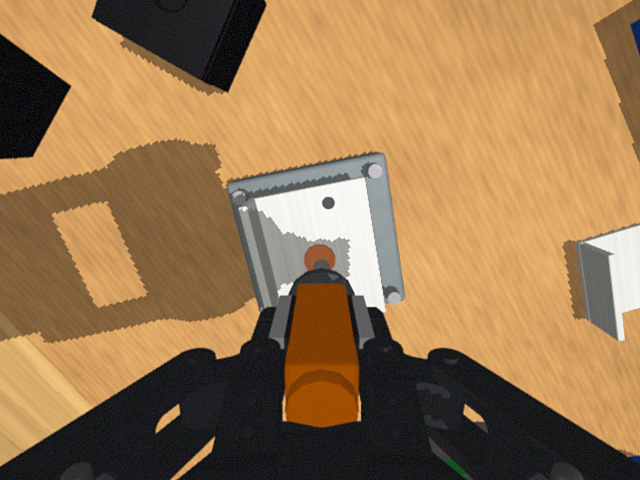

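The plug shows at (320,258) with the tip shadow centred just in front of it. I'll correct by about 1 mm and feel my way down.

Request:
drive_tool --series '[[[0.0005,-0.0005,0.002],0,0.015],[[0.001,-0.001,0.004],0,0.015],[[0.001,-0.001,0.006],0,0.015],[[0.001,-0.001,0.007],0,0.015],[[0.001,-0.001,0.007],0,0.015],[[0.001,-0.001,0.007],0,0.015],[[0.001,-0.001,0.007],0,0.015]]'

```text
time_s: 8.95
position: [0.5233, -0.0362, 0.1214]
tool_rot: [[0.53, 0.848, 0.0], [0.848, -0.53, -0.0], [0.0, 0.0, -1.0]]
ft_force: [-0.2, 0.4, -2.3]
grip_width: 0.0209
gripper_force: 68.6
```

Request:
drive_tool --series '[[[0,0,0.001],0,0.015],[[0,0,0.002],0,0.015],[[0,0,0.002],0,0.015],[[0,0,0.002],0,0.015]]'

```text
time_s: 9.35
position: [0.5233, -0.0361, 0.1193]
tool_rot: [[0.53, 0.848, -0.0], [0.848, -0.53, 0.0], [0.0, -0.0, -1.0]]
ft_force: [-0.4, 0.3, -2.5]
grip_width: 0.0212
gripper_force: 68.6
```

Request:
drive_tool --series '[[[0,0,0.0005],0,0.015],[[0,0,0.001],0,0.015],[[0,0,0.001],0,0.015]]'

```text
time_s: 9.65
position: [0.5233, -0.0362, 0.1186]
tool_rot: [[0.53, 0.848, 0.0], [0.848, -0.53, -0.0], [0.0, 0.0, -1.0]]
ft_force: [-0.7, -0.2, 3.2]
grip_width: 0.0211
gripper_force: 69.0
```

Request:
drive_tool --series '[[[0,0,0.0005],0,0.015],[[0,0,0.001],0,0.015],[[0,0,0.001],0,0.015]]'

```text
time_s: 9.95
position: [0.5234, -0.0362, 0.1175]
tool_rot: [[0.53, 0.848, 0.0], [0.848, -0.53, -0.0], [0.0, 0.0, -1.0]]
ft_force: [-1.8, -1.0, 5.0]
grip_width: 0.0212
gripper_force: 69.3
```

Request:
drive_tool --series '[[[0,0,0.0005],0,0.015],[[0,0,0.001],0,0.015],[[0,0,0.001],0,0.015]]'

```text
time_s: 10.25
position: [0.5234, -0.0362, 0.1163]
tool_rot: [[0.53, 0.848, 0.0], [0.848, -0.53, -0.0], [0.0, 0.0, -1.0]]
ft_force: [-0.3, 1.2, 3.9]
grip_width: 0.0214
gripper_force: 69.3
```

Request:
drive_tool --series '[[[0,0,0.0005],0,0.015],[[0,0,0.001],0,0.015],[[0,0,0.001],0,0.015]]'

```text
time_s: 10.55
position: [0.5234, -0.0362, 0.1153]
tool_rot: [[0.53, 0.848, 0.0], [0.848, -0.53, -0.0], [0.0, 0.0, -1.0]]
ft_force: [0.1, -1.1, 4.6]
grip_width: 0.0213
gripper_force: 69.2
```

Request:
drive_tool --series '[[[0,0,0.0003],0,0.015],[[0,0,0.0006],0,0.015],[[0,0,0.0006],0,0.015]]'

```text
time_s: 10.85
position: [0.5234, -0.0362, 0.1148]
tool_rot: [[0.531, 0.848, 0.0], [0.848, -0.531, -0.0], [0.0, 0.0, -1.0]]
ft_force: [-0.4, -0.5, 5.4]
grip_width: 0.0212
gripper_force: 69.2
```

Request:
drive_tool --series '[[[0,0,0.0003],0,0.015],[[0,0,0.0005],0,0.015],[[0,0,0.0005],0,0.015]]'

```text
time_s: 11.15
position: [0.5234, -0.0362, 0.1145]
tool_rot: [[0.53, 0.848, 0.0], [0.848, -0.53, -0.0], [0.0, 0.0, -1.0]]
ft_force: [-1.2, -0.3, 6.4]
grip_width: 0.0212
gripper_force: 69.5
```

Request:
drive_tool --series '[[[0,0,0.0003],0,0.015],[[0,0,0.0006],0,0.015],[[0,0,0.0006],0,0.015]]'

```text
time_s: 11.45
position: [0.5234, -0.0362, 0.114]
tool_rot: [[0.53, 0.848, 0.0], [0.848, -0.53, -0.0], [0.0, 0.0, -1.0]]
ft_force: [-2.1, 0.6, 8.4]
grip_width: 0.0214
gripper_force: 69.8
```

```bash
python3 -c "
from h import *
shift([.5235,-.0362,.1145])"
```

```text
pos [ 0.5234 -0.0362  0.114 ] yaw_y -32.04 z [ 5.e-04 -1.e-04 -1.e+00] F [-2.09  0.56  8.36] t 11.45
shift [ 0.0001  0.0001 -0.0005]
```

Request:
drive_tool --series '[[[0,0,0.0004],0,0.015],[[0,0,0.0004],0,0.015],[[0,0,0.0004],0,0.015]]'

```text
time_s: 11.75
position: [0.5234, -0.0362, 0.1138]
tool_rot: [[0.53, 0.848, 0.001], [0.848, -0.53, -0.0], [0.0, 0.001, -1.0]]
ft_force: [-1.6, -0.3, 8.9]
grip_width: 0.0208
gripper_force: 70.0
```

Request:
drive_tool --series '[[[0,0,0],0,0.015],[[0,0,0],0,0.015],[[0,0,0],0,0.015],[[0,0,0],0,0.015],[[0,0,0],0,0.015]]'

```text
time_s: 12.25
position: [0.5234, -0.0362, 0.1138]
tool_rot: [[0.53, 0.848, 0.001], [0.848, -0.53, -0.0], [0.0, 0.001, -1.0]]
ft_force: [-1.8, 1.0, 9.4]
grip_width: 0.021
gripper_force: 70.0
```

Request:
drive_tool --series '[[[0,0,0],0,0.015],[[0,0,0],0,0.015],[[0,0,0],0,0.015],[[0,0,0],0,0.015],[[0,0,0],0,0.015],[[0,0,0],0,0.015],[[0,0,0],0,0.015],[[0,0,0],0,0.015],[[0,0,0],0,0.015],[[0,0,0],0,0.015]]'

```text
time_s: 13.25
position: [0.5234, -0.0362, 0.1138]
tool_rot: [[0.53, 0.848, 0.001], [0.848, -0.53, -0.0], [0.0, 0.001, -1.0]]
ft_force: [-1.2, 1.2, 9.3]
grip_width: 0.0209
gripper_force: 70.0
```

Request:
drive_tool --series '[[[0,0,0.0002],0,0.015],[[0,0,0.0002],0,0.015],[[0,0,0.0002],0,0.015],[[0,0,0.0002],0,0.015],[[0,0,0.0002],0,0.015],[[0,0,0.0002],0,0.015],[[0,0,0.0002],0,0.015],[[0,0,0.0002],0,0.015],[[0,0,0.0002],0,0.015],[[0,0,0.0002],0,0.015],[[0,0,0.0002],0,0.015],[[0,0,0.0002],0,0.015],[[0,0,0.0002],0,0.015],[[0,0,0.0002],0,0.015],[[0,0,0.0002],0,0.015]]'

```text
time_s: 14.75
position: [0.5234, -0.0362, 0.1136]
tool_rot: [[0.53, 0.848, 0.001], [0.848, -0.53, -0.0], [0.0, 0.001, -1.0]]
ft_force: [-2.5, 0.2, 10.3]
grip_width: 0.0212
gripper_force: 70.0
```

Request:
drive_tool --series '[[[0,0,-0.001],0,0.015],[[0,0,-0.002],0,0.015],[[0,0,-0.004],0,0.015],[[0,0,-0.007],0,0.015],[[0,0,-0.012],0,0.015],[[0,0,-0.025],0,0.015],[[0,0,-0.045],0,0.015],[[0,0,-0.07],0,0.015],[[0,0,-0.094],0,0.015],[[0,0,-0.094],0,0.015],[[0,0,-0.094],0,0.015],[[0,0,-0.094],0,0.015]]'

```text
time_s: 15.95
position: [0.5226, -0.036, 0.2056]
tool_rot: [[0.531, 0.848, -0.003], [0.848, -0.531, 0.001], [-0.001, -0.003, -1.0]]
ft_force: [-0.5, 0.1, -1.9]
grip_width: 0.0215
gripper_force: 68.7
```

```bash
python3 plug.py w8; python3 - <<'E'
from h import *
shift([.5528,.2457,.2085])
w=dict(np.load("pics/w8.npz"));P=pts(w);hsv=cv2.cvtColor(w["img"],cv2.COLOR_RGB2HSV)
T=env.observe();p=T["position"];R=T["tool_rot"]
g=(hsv[...,0]<18)&(hsv[...,1]>140)&(P[...,2]>.17)&(np.linalg.norm(P[...,:2]-p[:2],axis=-1)<.03)&(P[...,2]<.25)
q=P[g];f=q[(q-p)@R[:,0]>.006]
for _ in range(4):
    U,S,V=np.linalg.svd(f-f.mean(0),full_matrices=False); f=q[abs((q-f.mean(0))@V[2])<.001]
e=(f-p)@R[:,1]; print("normal",V[2].round(4),"y",(e.min()+e.max())/2,"x",((f-p)@R[:,0]).mean(),"zmin",f[:,2].min()-p[2])
E
```

```text
plug 358 [ 0.52282476 -0.03584426  0.05275692] ((522.6302490234375, -35.78904342651367), (16.992801666259766, 17.49421501159668), 58.9029426574707) ((522.8162231445312, -36.0561637878418), 9.106350898742676)
foot z [0.05162589 0.05277836 0.05401103] ((525.4050903320312, -36.34202575683594), (90.03472137451172, 67.73064422607422), 68.92303466796875)
base ((523.4385375976562, -35.26777648925781), (109.49518585205078, 110.44844818115234), 68.81784057617188)
pos [ 0.5227 -0.036   0.2057] yaw_y -32.04 z [-2.5e-03  8.0e-04 -1.0e+00] F [-0.36 -0.82 -2.11] t 16.0
shift [0.0011 0.0008 0.0057]
pos [ 0.5227 -0.036   0.2057] yaw_y -32.04 z [-2.5e-03  8.0e-04 -1.0e+00] F [-0.36 -0.82 -2.11] t 16.0
shift [ 0.2547 -0.124  -0.0027]
normal [5.303e-01 8.478e-01 6.000e-04] y 0.005960324866477494 x 0.011319196818183804 zmin -0.015612120996083612
```

The plug is flush: its top and the foot both read 0.0528. Now back over the orange-banded holder.

Request:
drive_tool --series '[[[0.025,-0.012,0],0,0.015],[[0.06,-0.029,0],0,0.015],[[0.1,-0.049,0],0,0.015],[[0.14,-0.069,0],0,0.015],[[0.18,-0.088,0],0,0.015],[[0.215,-0.105,0],0,0.015],[[0.24,-0.1175,0],0,0.015],[[0.2545,-0.1245,0],0,0.015],[[0.2545,-0.1245,0],0,0.015],[[0.2545,-0.1245,0],0,0.015],[[0.2545,-0.1245,0],0,0.015],[[0.2545,-0.1245,0],0,0.015],[[0.2545,-0.1245,0],0,0.015]]'

```text
time_s: 17.3
position: [0.5529, 0.2449, 0.2072]
tool_rot: [[0.531, 0.847, 0.0], [0.847, -0.531, 0.0], [0.0, 0.0, -1.0]]
ft_force: [-0.6, 0.5, -2.0]
grip_width: 0.0213
gripper_force: 68.8
```

```bash
python3 -c "
from h import *
shift([.5528,.2457,.0785])"
```

```text
pos [0.5529 0.2449 0.2072] yaw_y -32.1 z [ 1.e-04  0.e+00 -1.e+00] F [-0.56  0.51 -1.98] t 17.3
shift [ 0.0007 -0.0005  0.1287]
```

Request:
drive_tool --series '[[[0.001,-0.0005,0.02],0,0.015],[[0.001,-0.0005,0.05],0,0.015],[[0.001,-0.0005,0.07],0,0.015],[[0.001,-0.0005,0.075],0,0.015],[[0.001,-0.0005,0.075],0,0.015],[[0.001,-0.0005,0.075],0,0.015],[[0.001,-0.0005,0.075],0,0.015]]'

```text
time_s: 18.0
position: [0.5534, 0.2468, 0.1334]
tool_rot: [[0.531, 0.848, 0.002], [0.848, -0.531, 0.001], [0.002, 0.002, -1.0]]
ft_force: [0.8, 0.8, -2.0]
grip_width: 0.0216
gripper_force: 68.7
```

```bash
python3 -c "
from h import *
shift([.553,.2457,.0785])"
```

```text
pos [0.5534 0.2468 0.1334] yaw_y -32.04 z [ 2.4e-03  5.0e-04 -1.0e+00] F [ 0.78  0.8  -2.04] t 18.0
shift [-0.0013  0.0001  0.0549]
```

Request:
drive_tool --series '[[[-0.0008,0,0.0],0,0.015],[[-0.0008,0,0.004],0,0.015],[[-0.0008,0,0.009],0,0.015],[[-0.0008,0,0.014],0,0.015],[[-0.0008,0,0.018],0,0.015],[[-0.0008,0,0.018],0,0.015],[[-0.0008,0,0.018],0,0.015]]'

```text
time_s: 18.7
position: [0.5524, 0.2461, 0.1139]
tool_rot: [[0.53, 0.848, -0.0], [0.848, -0.53, 0.0], [-0.0, -0.0, -1.0]]
ft_force: [0.7, -0.5, -2.1]
grip_width: 0.0217
gripper_force: 68.7
```

Request:
drive_tool --series '[[[0,0,0.008],0,0.015],[[0,0,0.016],0,0.015],[[0,0,0.024],0,0.015],[[0,0,0.03],0,0.015],[[0,0,0.034],0,0.015],[[0,0,0.034],0,0.015],[[0,0,0.034],0,0.015],[[0,0,0.034],0,0.015]]'

```text
time_s: 19.5
position: [0.5526, 0.2461, 0.0804]
tool_rot: [[0.53, 0.848, 0.001], [0.848, -0.53, 0.0], [0.0, 0.001, -1.0]]
ft_force: [-1.5, 0.6, -1.8]
grip_width: 0.0216
gripper_force: 68.7
```

Free in the hole. About 2 mm remains to seat.

Request:
drive_tool --series '[[[0,0,0.0005],0,0.015],[[0,0,0.001],0,0.015],[[0,0,0.0015],0,0.015],[[0,0,0.0015],0,0.015],[[0,0,0.0015],0,0.015]]'

```text
time_s: 20.0
position: [0.5524, 0.2461, 0.0785]
tool_rot: [[0.53, 0.848, -0.0], [0.848, -0.53, 0.0], [0.0, -0.0, -1.0]]
ft_force: [0.8, 0.3, -2.8]
grip_width: 0.0215
gripper_force: 68.7
```

Request:
drive_tool --series '[[[0,0,0.0003],0,0.015],[[0,0,0.0005],0,0.015],[[0,0,0.0005],0,0.015]]'

```text
time_s: 20.3
position: [0.5524, 0.2461, 0.0784]
tool_rot: [[0.53, 0.848, 0.0], [0.848, -0.53, 0.0], [0.0, 0.0, -1.0]]
ft_force: [-2.2, -0.4, 3.6]
grip_width: 0.0217
gripper_force: 69.0
```

Request:
drive_tool --series '[[[0,0,0],0,0.024],[[0,0,0],0,0.03],[[0,0,0],0,0.05],[[0,0,0],0,0.0854],[[0,0,0],0,0.0854],[[0,0,0],0,0.0854],[[0,0,0],0,0.0854],[[0,0,-0.01],0,0.0854],[[0,0,-0.03],0,0.0854],[[0,0,-0.06],0,0.0854],[[0,0,-0.1],0,0.0854],[[0,0,-0.14],0,0.0854],[[0,0,-0.17],0,0.0854],[[0,0,-0.17],0,0.0854],[[0,0,-0.17],0,0.0854],[[0,0,-0.17],0,0.0854]]'

```text
time_s: 21.9
position: [0.5519, 0.2459, 0.2469]
tool_rot: [[0.531, 0.848, -0.002], [0.848, -0.531, -0.001], [-0.002, -0.002, -1.0]]
ft_force: [-0.5, -0.2, -0.9]
grip_width: 0.0853
gripper_force: 0.0
```

```bash
python3 look.py w9 .553 .246; python3 - <<'E'
from h import *
t=cap("top"); save(t,"top9.png"); a=np.load("pics/top0.npz")
P=pts(t);k=(np.linalg.norm(P[...,:2]-[.551,.243],axis=-1)<.03)&(P[...,2]>.12)&(P[...,2]<.15)
print("top head",k.sum(),P[k].mean(0) if k.any() else None)
b=cv2.imread("pics/w9.png"); s=cap("scene"); save(s,"scene9.png")
cv2.imwrite("pics/fin.png",np.hstack([cv2.resize(b,(400,300)),cv2.resize(cv2.imread("pics/scene9.png"),(400,300))]))
E
```

```text
holder 2778 [0.5605 0.2532 0.0604] ((552.8983154296875, 246.3223114013672), (60.80296325683594, 60.6234130859375), 30.41246795654297)
head 864 [0.5532 0.2483 0.1361] ((552.562744140625, 247.105712890625), (22.168210983276367, 21.6466007232666), 58.5545539855957)
orange_hi 203 [0.5573 0.2528 0.1243] ((552.271484375, 247.2148895263672), (22.167728424072266, 20.886255264282227), 58.05973434448242)
pos [0.552  0.2459 0.2468] yaw_y -32.04 z [-2.5e-03 -6.0e-04 -1.0e+00] F [-0.4   0.73  0.1 ] t 21.95
shift [-0.0029  0.0011  0.1678]
top head 111 [0.55033705 0.24233295 0.13336855]
```

View pics/fin.png

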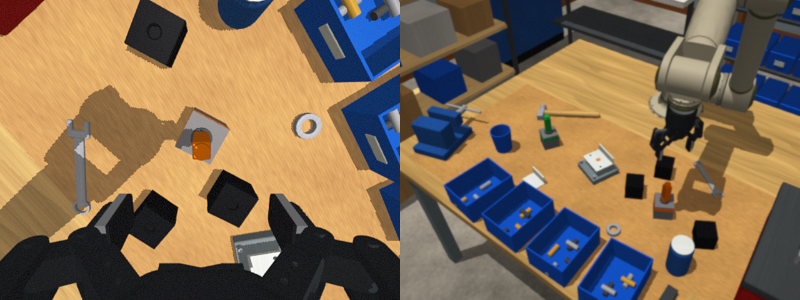

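The punch stands upright in the orange-banded holder at wrist-view (202,148), with its head at z=0.136 as at the start. The gripper is clear and everything else is where it was, so I'll hand in.

```bash
python3 -c "
from rig import env
print(env.close_job())"
```

```text
the job is handed in; nothing more can be done
None
```

I pressed the plug flush, holding about 11.5–12.5 N for around 3 s. The punch is back upright and seated in its orange-banded holder, and the job was handed in at about 22 s; no verdict came back.

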